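Zero a coffee grinder and back it off three clicks

TASK

Reset the coffee grinder: push the lever of its adjusting ring clockwise (seen from above) until you feel the burrs touch, without forcing it, then push the lever back anticlockwise by exactly three clicks and leave it there. Leave the things standing round it where they are.

Things in the scene. Friction and masses are not known exactly. Their poses are not given: they have to be found in the camera images.
- grinder: Black coffee grinder screwed to the worktop, foot 104 mm and shoulder 112 mm across, 182 mm high to the hopper lid's knob (hopper up to 90 mm wide). Origin: centre of its underside, on the ring's upright axis; z up; spout and cup on its -x side. Its yaw does not tell where the burrs touch. The shoulder under the ring has marks 20 degrees apart, not aligned with the clicks.
- ring: Metal adjusting ring, 106 mm across, 112 to 134 mm above the worktop. Origin: on its upright axis, at its underside; its -x points along the lever. Clockwise from above closes the burrs. It clicks every 20 degrees and settles into the nearest click when let go; turning it over a click takes up to about 0.25 N m (3 N on the lever 84 mm from the axis).
- lever_tip (a point): Outer end (centre of the rounded black tip) of the ring's level steel lever: 108 mm from the axis, 123 mm above the worktop. The lever is a straight radial round rod 10 mm thick (black cap 11 mm) that comes out of a boss 16 mm thick reaching to radius 57 mm; beyond that it can be pushed from either side, with free space below it down to the cup.
- burr (a point): Point on the hidden moving burr, on the axis: 80.00 mm above the grinder's origin when the burrs touch, raised only 0.02 mm by each click anticlockwise, too little to measure. Touching is a firm stop to clockwise turning and is itself a click position (count 0). Its angle differs every time; it is felt, not seen. The start is 4 to 8 clicks open; 8 clicks is the other stop.
- cup: Blue-grey espresso cup, 61x89x52 mm high, standing under the spout on the near side of the grinder. Origin: centre of its underside.
- canister: Round green coffee canister with a wooden lid, 92 mm across, 120 mm high. Origin: centre of its underside.
- spoon: Steel teaspoon lying flat, 130x26x11 mm. Origin: centre of its underside.
- glass: Clear tumbler, 80 mm across, 91 mm high. Origin: centre of its underside.
- tin: Low food tin, 75 mm across, 58 mm high. Origin: centre of its underside.

How it is judged:
By the outcome, as a careful person would: the job done as asked, in the order asked, and still so for the second after the job is handed in, with the robot touching nothing.
It also fails if it takes over 64 s, if anything falls off the work surface, if the arm or the gripper's body presses on something with over 40 N, if the wrist force passes 120 N, or if a joint passes its speed limit or range.

ROBOT

A 6-joint arm with a two-finger parallel gripper is mounted at the origin on a cart in front of the work surface, level with it; the furniture and walls round the work are solid. World frame = base frame: x ahead of the robot, y to its left, z up, the work surface at z = 0. Lengths are in m, angles in rad, forces in N, time in s.
With the tool pointing down it reaches from about 0.225 to 0.875 m from the base axis. Payload 3.4 kg.
Tool frame: the origin (TCP) lies on the centre line of the jaws, within the pads' length; the fingertips stand 14 mm ahead of it and the grasp point (between the pads) lies 5 mm behind it; z points along the fingers, y is the line along which they close (so a half turn about z gives the same grasp; the last joint's range is limited). The gripper opens to 85 mm and grips with 20 to 120 N. Pads are 22 mm wide; open, the fingers measure 114 mm over their backs; the gripper's body (76 mm by 85 mm) begins 54 mm behind the grasp point. The pads swing forward as they close: fully open they stand 13 mm farther back than shut.
Start: joints at [1.134, 0.276, 1.505, -0, 1.361, -0.121], TCP at [0.179, 0.547, 0.245] pointing down, gripper open.
Joint ranges: [-2.89, 2.89], [-0.75, 2.08], [0.22, 2.7], [-1.18, 4.32], [0.11, 2.71], [-2.7, 2.7]. Speed limits (rad/s): [2.57, 2.57, 3.14, 3.14, 3.14, 3.14].

INTERFACE

Orientations are given as a unit quaternion [w, x, y, z].
In Python, from rig import manip, eyes gives the robot as it stands.
- The arm moves only by the shell command python3 -m creep 'ROWS' [FORCE]. ROWS is JSON, a list of rows, each a list of 5 numbers: the opening, from 0 (shut) to 1 (fully open), then the shift along the tool's x, y, z normalised to -1 to 1, where 1 is 0.5 m, then the turn about the tool's z normalised to -1 to 1, where 1 is 360 degrees. In form: [[fingers, dx, dy, dz, spin], ...]. A call has 1 to 10 rows; each row is the pose to reach, as a shift and turn from the pose commanded when the call began, along the tool's axes at that moment, turning the shorter way round; what a row does not reach only later rows make up. A row lasts 1/10 s, in which the tool goes at most 50 mm and 8.59 degrees, less where a joint would pass 70% of its speed; a pose out of reach is approached as far as the arm can. A call with a number of a shift or a turn outside -1 to 1 is refused whole. A call with a gripper value outside its range is refused whole. The fingers move at their own pace and stop on an object; FORCE is the grip in N (left out, the last holds). Time passes only in rows, so rows that repeat a pose let the fingers close. It gives the time, the measured TCP pose, the force, the opening and the grip force at its end, in the units of the state.
- manip.get_state(): the state, without advancing time (a new reading comes with each control period).
- eyes.get_image(name): name is "side" or "top" or "wrist"; returns a dict with "frame" (400x640x3 uint8, red, green, blue), "fx", "fy", "cx", "cy" (pixels), "R" (3x3) and "t" (3): a world point X has camera coordinates R X + t. Camera axes: x right, y down, z forward; pixel columns grow to the right and rows downward; lengths in m; the calibration is good to about 2 mm. The wrist camera is an equidistant fisheye: a pixel r from the principal point sees the ray r / f radians off the axis. A picture is of the moment at which its call begins. There is no depth.
- manip.sign_off(): hands the job in; it is judged then, once.
Trained networks look in the newest picture that a camera, given by its name, has taken for a name from the list of things; names that differ only in an ending like _2 or _b are one class to them, and where a whole thing is asked for, a point or a joint stands for the part that bears it (a point fixed in the world has none). Each returns a list of dicts, best first, with "confidence" (0 to 1); they miss things now and then, are a little off and sometimes report something else, mostly with a low value. They report only what shows in the picture. A call takes as long as a camera call.
- eyes.regions_of(camera, label): "mask" (400x640 bool, what is visible of it) and "bbox" ([left, top, right, bottom] in pixels, round what is visible of it).
- eyes.place_of(camera, label): "centre" ([column, row] in pixels: a listed point, or the origin of a listed thing).
The state is a dict: "clock": time; "qpos": joint angles; "qd": joint speeds; "effort": joint torques, N m; "position": TCP position; "ee_rot": TCP orientation; "contact_force": force on the tool from outside, world axes, zero at the start; "moment": the same for the moment, N m; "width": finger opening in m; "gripper_force": force on a finger pad.
Only numpy, scipy, OpenCV 4.12 (cv2) and the standard library are available. Lean on these libraries where they do the work, as an engineer would, in place of code of your own. Each camera call takes 0.05 s, during which the arm holds its last target. There are 200 camera calls.

## Working session

There is one attempt and no reset: what is moved stays moved. The work goes in short steps, Python scripts to look and compute and a shell command to move; the robot and the scene stay as the last step left them, time stands still between calls to the robot, and variables do not carry over. Pictures are saved under pics/ and viewed, at most 10 in all, crops included, and the job is handed in when it is done.

```bash
mkdir -p pics; ls; cat > h.py <<'E'
import numpy as np, cv2
from rig import manip, eyes
def ray(im,p):
    u=(p[0]-im["cx"])/im["fx"]; v=(p[1]-im["cy"])/im["fy"]
    R=np.array(im["R"]);t=np.array(im["t"])
    return -R.T@t, R.T@np.array([u,v,1.0])
def atz(im,p,z):
    o,d=ray(im,p); return o+d*(z-o[2])/d[2]
def tri(r1,r2):
    A=[];b=[]
    for o,d in (r1,r2):
        d=d/np.linalg.norm(d);P=np.eye(3)-np.outer(d,d);A.append(P);b.append(P@o)
    return np.linalg.lstsq(np.vstack(A),np.hstack(b),rcond=None)[0]
E
python3 - <<'E'
from h import *
np.set_printoptions(precision=4,suppress=True)
ims={}
for c in("side","top"):
    ims[c]=eyes.get_image(c); cv2.imwrite(f"pics/{c}0.png",ims[c]["frame"][:,:,::-1])
for n in["lever_tip","ring","grinder","cup","canister","spoon","glass","tin"]:
    P={}
    for c in ims:
        r=eyes.place_of(c,n)
        if r: P[c]=r[0]["centre"]; print(n,c,np.array(P[c]),round(r[0]["confidence"],2),len(r))
    if len(P)==2: print("  ",tri(ray(ims["side"],P["side"]),ray(ims["top"],P["top"])))
print(manip.get_state())
E
```

```text
pics
lever_tip side [362.7 225.6] 0.6 1
lever_tip top [345.4 253.8] 0.82 1
   [0.4661 0.0255 0.1188]
ring side [327.2 199. ] 0.95 1
ring top [440.9 247. ] 0.43 1
   [0.4345 0.0397 0.4565]
grinder side [327.6 219.2] 0.57 1
grinder top [321.9 209.7] 0.9 1
   [ 0.5774  0.0678 -0.0338]
cup side [299.1 243. ] 0.62 3
cup top [282.6 229. ] 0.55 1
   [0.5226 0.1628 0.0089]
canister side [216.1 214.5] 0.76 1
canister top [211.5 161.4] 0.94 1
   [ 0.6819  0.3396 -0.0069]
spoon side [232.7 290.7] 0.53 2
spoon top [198.8 246.8] 0.84 1
   [0.4713 0.3517 0.0032]
glass side [414.9 178. ] 0.9 2
glass top [428.3 202.3] 0.68 1
   [ 0.6035 -0.1977 -0.0214]
tin side [449.1 203.7] 0.62 1
tin top [442.3 246.7] 0.58 2
   [ 0.4894 -0.2233  0.0147]
{'clock': 0.9, 'qpos': array([ 1.134 ,  0.2759,  1.5049, -0.    ,  1.3607, -0.121 ]), 'qd': array([-0.0008,  0.0021, -0.0003,  0.0016,  0.0009, -0.0008]), 'effort': array([ -0.0003, -41.6632, -24.6102,  -0.0002,  -0.0001,  -0.    ]), 'position': array([0.1786, 0.5466, 0.2454]), 'ee_rot': array([0.    , 0.1572, 0.9876, 0.0001]), 'contact_force': array([-0.342 , -0.1384,  0.1691]), 'moment': array([-0.0141,  0.0154,  0.0106]), 'gripper_force': 0.0, 'width': 0.08520471562159625}
```

View pics/top0.png

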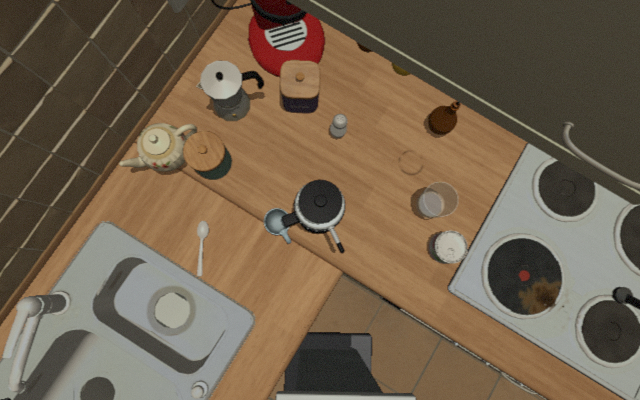

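View pics/side0.png

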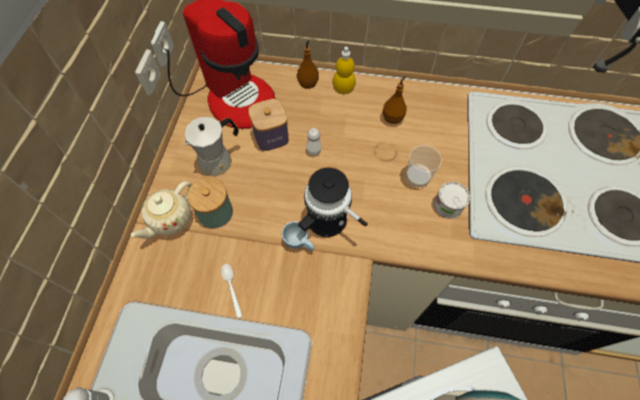

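The top view shows the grinder's lid knob at about (321,200) and the lever running from the ring to its tip at about (341,249). The side view shows the knob at (328,178) and the tip at about (364,223). The cup is at (278,222) in the top view. Next I'll fix the axis and the lever angle.

```bash
python3 - <<'E'
from h import *
np.set_printoptions(precision=4,suppress=True)
S=eyes.get_image("side");T=eyes.get_image("top")
for n in("side","top"):
    I={"side":S,"top":T}[n]
    for l in("grinder","ring","lever_tip","cup"):
        for r in eyes.regions_of(n,l)[:2]: print(n,l,r["bbox"],round(r["confidence"],2),r["mask"].sum())
    im=I["frame"][150:280,270:400] if n=="top" else I["frame"][150:280,270:400]
    cv2.imwrite(f"pics/{n}c.png",cv2.resize(im,None,fx=4.5,fy=4.5,interpolation=cv2.INTER_CUBIC)[:,:,::-1])
print("tip",tri(ray(S,(363,223)),ray(T,(341.5,249.5))))
print("knob",tri(ray(S,(328,178)),ray(T,(321,200))))
print("tip@.123",atz(S,(362.7,222.6),.123),atz(T,(342,249.5),.123))
print("knob@.18",atz(S,(328,176),.18),atz(T,(321,200),.18))
E
```

```text
side grinder [298.0, 166.6, 348.9, 234.3] 0.87 2164
side grinder [303.9, 187.6, 368.6, 228.9] 0.41 868
side ring [303.4, 188.4, 365.7, 226.1] 0.62 781
side ring [223.3, 265.6, 243.7, 316.1] 0.53 278
side lever_tip [304.6, 191.2, 365.9, 224.9] 0.92 661
side lever_tip [222.0, 263.9, 244.2, 318.0] 0.22 304
side cup [280.0, 218.7, 314.6, 253.7] 0.59 578
side cup [298.0, 165.5, 350.7, 232.7] 0.4 2087
top grinder [283.0, 175.4, 342.5, 233.5] 0.9 1850
top grinder [296.1, 190.1, 346.7, 252.9] 0.21 536
top ring [296.5, 191.3, 341.2, 255.3] 0.88 581
top lever_tip [296.0, 199.3, 345.3, 251.3] 0.84 496
top cup [266.7, 206.3, 292.3, 243.9] 0.88 554
top cup [180.0, 127.8, 234.9, 179.7] 0.59 1782
tip [0.472  0.0292 0.1244]
knob [0.5627 0.0776 0.2025]
tip@.123 [0.4746 0.0308 0.123 ] [0.4711 0.0263 0.123 ]
knob@.18 [0.5811 0.0722 0.18  ] [0.5654 0.0751 0.18  ]
```

```bash
python3 -c "
import cv2,numpy as np
a=cv2.imread('pics/topc.png');b=cv2.imread('pics/sidec.png')
cv2.imwrite('pics/both.png',cv2.resize(np.hstack([a,b]),(800,400)))"
```

```text
(no output)
```

View pics/both.png

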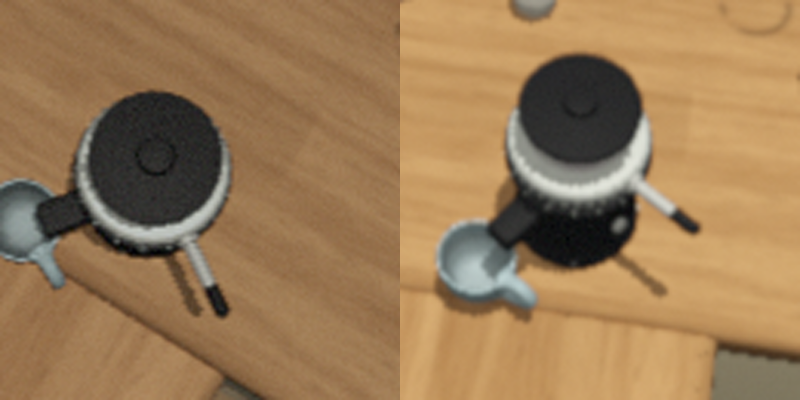

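The crop shows the spout on the left over the cup, with the lever pointing towards the robot. Converted to full-image pixels, the knob is at (320.7,200.4) top and (328.5,183.5) side. The lever tip is at (341.2,249.4) top and (364.4,223.3) side.

```bash
python3 - <<'E'
from h import *
np.set_printoptions(precision=4,suppress=True)
S=eyes.get_image("side");T=eyes.get_image("top")
k=tri(ray(S,(328.5,183.5)),ray(T,(320.7,200.4)));t=tri(ray(S,(364.4,223.3)),ray(T,(341.2,249.4)))
print(k,t,t-k,np.hypot(*(t-k)[:2]),np.degrees(np.arctan2(*(t-k)[1::-1]))%360)
print("spout/cup",tri(ray(S,(301,240)),ray(T,(278,222))))
# ring silhouette centre in top: left 297ish..344 at z~.123
for p in((295,206),(344.5,206)): print(atz(T,p,.123))
print(manip.get_state()["clock"])
E
```

```text
[0.5659 0.0761 0.1741] [0.4712 0.0282 0.124 ] [-0.0947 -0.0479 -0.0501] 0.10608218522338174 206.83819304829035
spout/cup [0.5332 0.165  0.0114]
[0.5601 0.1284 0.123 ]
[0.5637 0.0229 0.123 ]
1.5
```

```bash
python3 - <<'E'
from h import *
np.set_printoptions(precision=4,suppress=True)
S=eyes.get_image("side");T=eyes.get_image("top")
for s,t in(((302.2,228.6),(284.3,221.5)),((299.3,226),(282.5,216.5)),((305.5,231),(285.5,227))): print(tri(ray(S,s),ray(T,t)))
E
```

```text
[0.5325 0.153  0.0669]
[0.5439 0.1571 0.0617]
[0.5191 0.1492 0.0783]
```

```bash
cat > st.py <<'E'
from h import *
np.set_printoptions(precision=4,suppress=True)
s=manip.get_state(); q=s["ee_rot"]
A=np.array([.566,.0755]);p=s["position"];d=p[:2]-A
a=np.arctan2(d[1],d[0]); tg=np.array([np.sin(a),-np.cos(a)]);f=s["contact_force"]
print("t%.1f"%s["clock"],p,"xang %.2f"%(np.degrees(2*np.arctan2(q[2],q[1]))%360),"r %.4f ang %.2f"%(np.hypot(*d),np.degrees(a)%360),"F",f,"Fcw %.2f"%(f[:2]@tg),"w %.4f"%s["width"])
E
python3 -m creep '[[0,-0.48,-0.42,0,-0.05],[0,-0.48,-0.42,0,-0.05],[0,-0.48,-0.42,0,-0.05],[0,-0.48,-0.42,0,-0.05],[0,-0.48,-0.42,0,-0.05],[0,-0.48,-0.42,0,-0.05],[0,-0.48,-0.42,0,-0.05],[0,-0.48,-0.42,0,-0.05],[0,-0.48,-0.42,0,-0.05],[0,-0.48,-0.42,0,-0.05]]' 20; python3 st.py
```

```text
clock: 2.6
position: [0.3411, 0.2733, 0.2454]
ee_rot: [-0.0, 0.0, 1.0, 0.0]
contact_force: [-0.9, -0.4, 0.1]
width: 0.0002
gripper_force: 0.0
t2.6 [0.3411 0.2733 0.2454] xang 179.95 r 0.2995 ang 138.68 F [-0.8591 -0.4136  0.1074] Fcw -0.88 w 0.0002
```

```bash

python3 -m creep '[[0,-0.33,-0.546,0,0],[0,-0.33,-0.546,0,0],[0,-0.33,-0.546,0,0],[0,-0.33,-0.546,0,0],[0,-0.33,-0.546,0,0],[0,-0.33,-0.546,0,0],[0,-0.33,-0.546,0,0],[0,-0.33,-0.546,0,0],[0,-0.33,-0.546,0,0]]'>/dev/null; python3 st.py
python3 -m creep '[[0,0,0,0.08,0],[0,0,0,0.16,0],[0,0,0,0.235,0],[0,0,0,0.235,0],[0,0,0,0.235,0]]' >/dev/null; python3 st.py
python3 - <<'E'
from h import *
ims=[eyes.get_image(c)["frame"] for c in("top","side")]
cv2.imwrite("pics/b2.png",np.hstack([cv2.resize(f[150:280,270:400],(400,400),interpolation=cv2.INTER_CUBIC) for f in ims])[:,:,::-1])
E
```

```text
t3.5 [0.5058 0.0006 0.2448] xang 179.96 r 0.0962 ang 231.20 F [-0.5767  0.0142  0.0565] Fcw 0.46 w -0.0004
t4.0 [0.5057 0.0008 0.1283] xang 180.03 r 0.0961 ang 231.09 F [-0.6252  0.13    0.9032] Fcw 0.57 w -0.0001
```

View pics/b2.png

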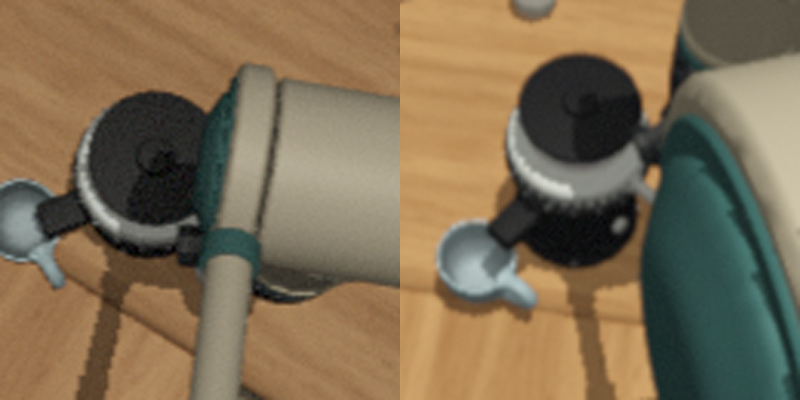

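The gripper is down beside the lever on its anticlockwise side, clear of the hopper and the cup. Next I'll work out the arc shifts.

```bash
cat > arc.py <<'E'
import sys,numpy as np
A=np.array([.566,.0755]);R=.09
def P(a): a=np.radians(a);return A+R*np.array([np.cos(a),np.sin(a)])
# args: start, end, step : shifts (dx,dy) normalised from P(start), tool x=-X,y=+Y
a0,a1,st=map(float,sys.argv[1:4])
o=P(a0) if len(sys.argv)<6 else np.array(list(map(float,sys.argv[4:6])))
for a in np.arange(a0,a1+np.sign(st)*.01,st)[1:]:
    d=P(a)-o;print("%g: %.3f,%.3f"%(a,-d[0]/.5,d[1]/.5),end="  ")
print()
E
python3 arc.py 231 207 -3 .5057 .0008; python3 arc.py 207 177 -3;python3 arc.py 177 147 -3
```

```text
228: -0.000,0.016  225: 0.007,0.022  222: 0.013,0.029  219: 0.019,0.036  216: 0.025,0.044  213: 0.030,0.051  210: 0.035,0.059  207: 0.040,0.068  
204: 0.004,0.009  201: 0.008,0.017  198: 0.011,0.026  195: 0.013,0.035  192: 0.016,0.044  189: 0.017,0.054  186: 0.019,0.063  183: 0.019,0.072  180: 0.020,0.082  177: 0.019,0.091  
174: -0.001,0.009  171: -0.002,0.019  168: -0.004,0.028  165: -0.006,0.037  162: -0.009,0.046  159: -0.012,0.055  156: -0.015,0.064  153: -0.019,0.072  150: -0.024,0.081  147: -0.029,0.089
```

```bash

python3 -m creep '[[0,0,0.016,0,0],[0,0.007,0.022,0,0],[0,0.013,0.029,0,0]]'>/dev/null; python3 st.py
python3 -m creep '[[0,0.006,0.007,0,0]]'>/dev/null; python3 st.py
python3 -m creep '[[0,0.006,0.008,0,0]]'>/dev/null; python3 st.py
python3 -m creep '[[0,0.005,0.007,0,0]]'>/dev/null; python3 st.py
python3 -m creep '[[0,0.005,0.008,0,0]]'>/dev/null; python3 st.py
python3 -m creep '[[0,0.005,0.009,0,0]]'>/dev/null; python3 st.py
python3 -m creep '[[0,0.004,0.009,0,0]]'>/dev/null; python3 st.py
```

```text
t4.4 [0.4997 0.0142 0.1287] xang 179.93 r 0.0903 ang 222.77 F [-0.4055 -0.6373 -0.531 ] Fcw -0.19 w 0.0001
t4.5 [0.4963 0.0176 0.1282] xang 179.91 r 0.0906 ang 219.74 F [-0.4538  0.6685 -0.8097] Fcw 0.80 w 0.0002
t4.6 [0.4937 0.0213 0.1281] xang 179.90 r 0.0904 ang 216.85 F [ 1.3376 -1.0909  0.9029] Fcw -1.68 w 0.0001
t4.7 [0.4917 0.0247 0.1281] xang 179.91 r 0.0900 ang 214.39 F [ 2.0778 -1.8316 -0.2693] Fcw -2.69 w 0.0000
t4.8 [0.4895 0.0286 0.1282] xang 179.91 r 0.0898 ang 211.49 F [ 2.0168 -1.3287  0.9284] Fcw -2.19 w 0.0001
t4.9 [0.4863 0.0334 0.128 ] xang 179.89 r 0.0901 ang 207.85 F [ 0.8523 -0.26   -0.0466] Fcw -0.63 w 0.0001
t5.0 [0.4831 0.0383 0.1275] xang 179.89 r 0.0909 ang 204.16 F [-0.1723 -0.4341  0.277 ] Fcw -0.33 w 0.0000
```

```bash

python3 -m creep '[[0,0.004,0.008,0,0],[0,0.007,0.017,0,0],[0,0.009,0.026,0,0],[0,0.012,0.035,0,0],[0,0.013,0.045,0,0],[0,0.015,0.054,0,0],[0,0.015,0.063,0,0],[0,0.016,0.073,0,0],[0,0.015,0.082,0,0]]'>/dev/null; python3 st.py
python3 -m creep '[[0,-0.001,0.009,0,0],[0,-0.002,0.019,0,0],[0,-0.004,0.028,0,0],[0,-0.006,0.037,0,0],[0,-0.009,0.046,0,0],[0,-0.012,0.055,0,0],[0,-0.015,0.064,0,0],[0,-0.019,0.072,0,0],[0,-0.024,0.081,0,0]]'>/dev/null; python3 st.py
python3 arc.py 150 138 -1.5; python3 arc.py 138 126 -1.5;python3 arc.py 126 114 -1.5;python3 arc.py 114 102 -1.5;python3 arc.py 102 90 -1.5
```

```text
t5.9 [0.4763 0.0791 0.1277] xang 179.92 r 0.0897 ang 177.69 F [ 0.9329 -1.2438  0.4489] Fcw -1.21 w -0.0001
t6.8 [0.4888 0.1191 0.1278] xang 179.91 r 0.0887 ang 150.54 F [-0.3382 -1.857   0.4441] Fcw -1.78 w 0.0004
148.5: -0.002,0.004  147: -0.005,0.008  145.5: -0.008,0.012  144: -0.010,0.016  142.5: -0.013,0.020  141: -0.016,0.023  139.5: -0.019,0.027  138: -0.022,0.030  
136.5: -0.003,0.003  135: -0.006,0.007  133.5: -0.010,0.010  132: -0.013,0.013  130.5: -0.017,0.016  129: -0.020,0.019  127.5: -0.024,0.022  126: -0.028,0.025  
124.5: -0.004,0.003  123: -0.008,0.005  121.5: -0.012,0.008  120: -0.016,0.010  118.5: -0.020,0.013  117: -0.024,0.015  115.5: -0.028,0.017  114: -0.033,0.019  
112.5: -0.004,0.002  111: -0.009,0.004  109.5: -0.013,0.005  108: -0.018,0.007  106.5: -0.022,0.008  105: -0.027,0.009  103.5: -0.031,0.011  102: -0.036,0.012  
100.5: -0.005,0.001  99: -0.009,0.002  97.5: -0.014,0.002  96: -0.019,0.003  94.5: -0.023,0.003  93: -0.028,0.004  91.5: -0.033,0.004  90: -0.037,0.004
```

```bash
sed 's/^print.*/&\nimport sys\nsys.exit(1 if abs(f[:2]@tg)>4.5 else 0)/' st.py > chk.py
C="python3 chk.py"
python3 -m creep '[[0,-0.005,0.008,0,0]]'>/dev/null; $C &&
python3 -m creep '[[0,-0.005,0.008,0,0]]'>/dev/null; $C &&
python3 -m creep '[[0,-0.003,0.004,0,0]]'>/dev/null && $C &&
python3 -m creep '[[0,-0.003,0.003,0,0]]'>/dev/null && $C &&
python3 -m creep '[[0,-0.003,0.004,0,0]]'>/dev/null && $C &&
python3 -m creep '[[0,-0.003,0.003,0,0]]'>/dev/null && $C &&
python3 -m creep '[[0,-0.003,0.003,0,0]]'>/dev/null && $C &&
python3 -m creep '[[0,-0.003,0.004,0,0]]'>/dev/null && $C &&
python3 -m creep '[[0,-0.004,0.003,0,0]]'>/dev/null && $C &&
python3 -m creep '[[0,-0.003,0.003,0,0]]'>/dev/null && $C &&
python3 -m creep '[[0,-0.004,0.003,0,0]]'>/dev/null && $C &&
python3 -m creep '[[0,-0.003,0.003,0,0]]'>/dev/null && $C &&
python3 -m creep '[[0,-0.004,0.003,0,0]]'>/dev/null && $C &&
python3 -m creep '[[0,-0.004,0.003,0,0]]'>/dev/null && $C
```

```text
t6.9 [0.4915 0.1238 0.1278] xang 179.88 r 0.0887 ang 147.04 F [-0.4569  0.1581 -0.0173] Fcw -0.12 w 0.0002
t7.0 [0.4941 0.128  0.1278] xang 179.88 r 0.0890 ang 143.86 F [ 0.9842 -0.5771  1.0315] Fcw 0.11 w 0.0000
t7.1 [0.4957 0.13   0.1278] xang 179.91 r 0.0889 ang 142.24 F [-0.1288  0.423  -0.3104] Fcw 0.26 w 0.0002
t7.2 [0.4969 0.1312 0.1278] xang 179.92 r 0.0887 ang 141.14 F [-0.6099 -0.0229  0.0941] Fcw -0.40 w -0.0003
t7.3 [0.4984 0.1329 0.1278] xang 179.90 r 0.0887 ang 139.68 F [-0.0842  0.7327  0.5634] Fcw 0.50 w -0.0003
t7.4 [0.4998 0.1343 0.1278] xang 179.91 r 0.0885 ang 138.41 F [-0.3151 -0.8483  0.2843] Fcw -0.84 w 0.0003
t7.5 [0.5011 0.1356 0.1277] xang 179.91 r 0.0884 ang 137.20 F [-1.2619 -1.2748  0.0653] Fcw -1.79 w 0.0003
t7.6 [0.5026 0.1373 0.1277] xang 179.91 r 0.0885 ang 135.72 F [-0.3478 -2.2944 -0.5161] Fcw -1.89 w -0.0000
t7.7 [0.5045 0.1389 0.1277] xang 179.91 r 0.0883 ang 134.14 F [-0.6487 -2.4982  0.1171] Fcw -2.21 w 0.0001
t7.8 [0.5062 0.1404 0.1277] xang 179.91 r 0.0882 ang 132.67 F [-1.2064 -1.7661  0.8092] Fcw -2.08 w -0.0000
t7.9 [0.5081 0.142  0.1277] xang 179.90 r 0.0881 ang 131.02 F [-1.0513 -1.9449 -0.1079] Fcw -2.07 w 0.0002
t8.0 [0.51   0.1439 0.1278] xang 179.89 r 0.0884 ang 129.33 F [-0.0752 -0.3147 -0.741 ] Fcw -0.26 w -0.0000
t8.1 [0.5121 0.1457 0.1278] xang 179.89 r 0.0885 ang 127.51 F [-0.3868 -0.2541 -0.3728] Fcw -0.46 w 0.0000
t8.2 [0.5144 0.1473 0.128 ] xang 179.89 r 0.0884 ang 125.68 F [-0.0333 -0.8326 -0.1055] Fcw -0.51 w -0.0001
```

```bash

C="python3 chk.py"
python3 -m creep '[[0,-0.008,0.006,0,0]]'>/dev/null; $C &&
python3 -m creep '[[0,-0.004,0.003,0,0]]'>/dev/null && $C &&
python3 -m creep '[[0,-0.004,0.003,0,0]]'>/dev/null && $C &&
python3 -m creep '[[0,-0.004,0.003,0,0]]'>/dev/null && $C &&
python3 -m creep '[[0,-0.004,0.002,0,0]]'>/dev/null && $C &&
python3 -m creep '[[0,-0.004,0.002,0,0]]'>/dev/null && $C &&
python3 -m creep '[[0,-0.004,0.002,0,0]]'>/dev/null && $C &&
python3 -m creep '[[0,-0.004,0.002,0,0]]'>/dev/null && $C &&
python3 -m creep '[[0,-0.004,0.002,0,0]]'>/dev/null && $C &&
python3 -m creep '[[0,-0.004,0.002,0,0]]'>/dev/null && $C &&
python3 -m creep '[[0,-0.005,0.002,0,0]]'>/dev/null && $C &&
python3 -m creep '[[0,-0.004,0.002,0,0]]'>/dev/null && $C &&
python3 -m creep '[[0,-0.005,0.001,0,0]]'>/dev/null && $C &&
python3 -m creep '[[0,-0.004,0.002,0,0]]'>/dev/null && $C
```

```text
t8.3 [0.5182 0.1501 0.128 ] xang 179.90 r 0.0886 ang 122.65 F [ 0.5511 -0.6144  0.2865] Fcw 0.13 w 0.0001
t8.4 [0.5206 0.1517 0.128 ] xang 179.91 r 0.0887 ang 120.76 F [-0.898  -0.1118 -0.5801] Fcw -0.83 w 0.0000
t8.5 [0.5222 0.153  0.1278] xang 179.91 r 0.0890 ang 119.47 F [ 0.1615  0.2377 -0.538 ] Fcw 0.26 w 0.0001
t8.6 [0.5239 0.1543 0.1278] xang 179.92 r 0.0893 ang 118.16 F [-2.2188 -2.2201  0.4419] Fcw -3.00 w 0.0001
t8.7 [0.5242 0.1544 0.1275] xang 179.94 r 0.0893 ang 117.88 F [-5.1611 -3.736   3.3137] Fcw -6.31 w 0.0001
```

The stop is firm: the force jumped to 6.3 N and the finger stopped dead at φ≈118°, which is 5 clicks from the start. Next I'll back off and lift.

```bash

python3 -m creep '[[0,0.027,-0.015,0,0],[0,0.027,-0.015,0,0],[0,0.027,-0.015,-0.07,0],[0,0.027,-0.015,-0.14,0],[0,0.027,-0.015,-0.14,0]]'>/dev/null; python3 st.py
python3 - <<'E'
from h import *
np.set_printoptions(precision=4,suppress=True)
ims={c:eyes.get_image(c) for c in("top","side")}
P={}
for c in ims:
    r=eyes.place_of(c,"lever_tip"); print(c,[(x["centre"],x["confidence"]) for x in r[:2]])
    if r: print(atz(ims[c],r[0]["centre"],.123))
cv2.imwrite("pics/b3.png",np.hstack([cv2.resize(ims[c]["frame"][150:280,260:390],(400,400),interpolation=cv2.INTER_CUBIC) for c in ims])[:,:,::-1])
E
```

```text
t9.2 [0.5164 0.1486 0.2028] xang 179.90 r 0.0883 ang 124.17 F [ 0.4597 -0.1694  0.8487] Fcw 0.29 w -0.0001
top []
side [([291.4, 223.1], 0.68)]
[0.5288 0.1776 0.123 ]
```

View pics/b3.png

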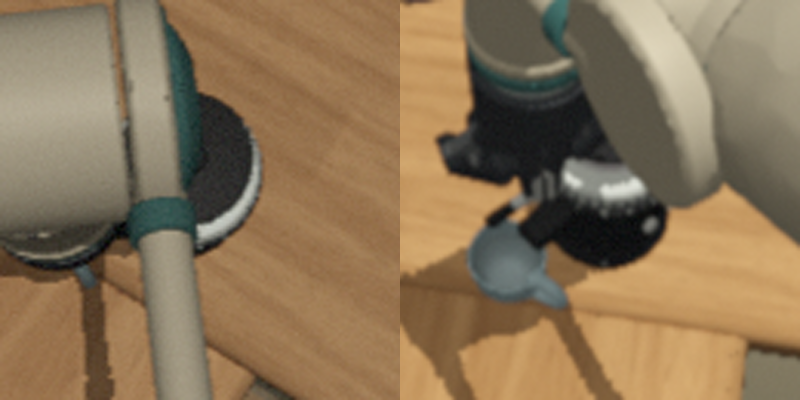

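The side view shows the lever tip free at about (289,221), over the spout. The network's point gives an angle of about 110°, which matches a stop at about 107°. Next I'll go over to the clockwise side.

```bash

python3 -m creep '[[0,-0.13,0.031,0,0],[0,-0.13,0.031,0,0],[0,-0.13,0.031,0,0],[0,-0.13,0.031,0.05,0],[0,-0.13,0.031,0.10,0],[0,-0.13,0.031,0.15,0],[0,-0.13,0.031,0.15,0],[0,-0.13,0.031,0.15,0]]'>/dev/null; python3 st.py
python3 arc.py 80 92 3; python3 arc.py 92 116 2;python3 arc.py 116 136 2;python3 arc.py 136 160 2
```

```text
t10.2 [0.5752 0.1661 0.1222] xang 179.84 r 0.0911 ang 84.17 F [-1.9031  7.5648  4.5948] Fcw -2.66 w 0.0000
83: 0.009,0.001  86: 0.019,0.002  89: 0.028,0.003  92: 0.038,0.003  
94: 0.006,-0.000  96: 0.013,-0.001  98: 0.019,-0.002  100: 0.025,-0.003  102: 0.031,-0.004  104: 0.037,-0.005  106: 0.043,-0.007  108: 0.049,-0.009  110: 0.055,-0.011  112: 0.061,-0.013  114: 0.067,-0.015  116: 0.073,-0.018  
118: 0.006,-0.003  120: 0.011,-0.006  122: 0.016,-0.009  124: 0.022,-0.013  126: 0.027,-0.016  128: 0.032,-0.020  130: 0.037,-0.024  132: 0.042,-0.028  134: 0.046,-0.032  136: 0.051,-0.037  
138: 0.004,-0.005  140: 0.008,-0.009  142: 0.012,-0.014  144: 0.016,-0.019  146: 0.020,-0.024  148: 0.023,-0.030  150: 0.026,-0.035  152: 0.029,-0.041  154: 0.032,-0.046  156: 0.035,-0.052  158: 0.037,-0.058  160: 0.040,-0.063
```

Something is touching lightly: 7.6 N outward, most likely the gripper body against the hopper. I'll raise it and move it outward.

```bash

python3 -m creep '[[0,0,0.016,-0.014,0],[0,0,0.016,-0.014,0],[0,0,0.016,-0.014,0]]'>/dev/null; python3 st.py
python3 - <<'E'
from h import *
ims={c:eyes.get_image(c) for c in("top","side")}
w=eyes.get_image("wrist")["frame"]
cv2.imwrite("pics/b4.png",np.hstack([cv2.resize(ims["side"]["frame"][130:280,240:390],(400,400),interpolation=cv2.INTER_CUBIC), cv2.resize(w,(400,250)).copy() if 0 else cv2.copyMakeBorder(cv2.resize(w,(400,250)),0,150,0,0,0)])[:,:,::-1])
E
```

```text
t10.5 [0.5768 0.1709 0.1297] xang 179.94 r 0.0960 ang 83.54 F [-0.3412 -0.0775 -0.8441] Fcw -0.33 w 0.0001
```

View pics/b4.png

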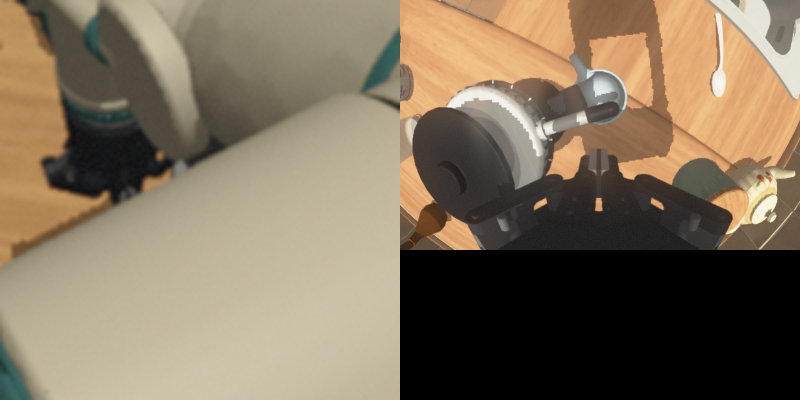

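The wrist view shows the lever at about (545,128)–(610,105) over the spout. The shut fingers at (598,165) are on its clockwise side and clear of it, and the force is back to zero.

```bash
sed -i 's/R=.09$/R=.094/' arc.py; grep -c 'R=.094' arc.py
python3 arc.py 83.5 98.5 3 .5768 .1709; for s in 98.5 110.5 122.5 134.5 146.5; do python3 arc.py $s $(python3 -c "print($s+12)") 3;done
```

```text
1
86.5: 0.010,-0.003  89.5: 0.020,-0.003  92.5: 0.030,-0.003  95.5: 0.040,-0.004  98.5: 0.049,-0.005  
101.5: 0.010,-0.002  104.5: 0.019,-0.004  107.5: 0.029,-0.007  110.5: 0.038,-0.010  
113.5: 0.009,-0.004  116.5: 0.018,-0.008  119.5: 0.027,-0.012  122.5: 0.035,-0.018  
125.5: 0.008,-0.006  128.5: 0.016,-0.011  131.5: 0.024,-0.018  134.5: 0.031,-0.024  
137.5: 0.007,-0.007  140.5: 0.013,-0.015  143.5: 0.019,-0.022  146.5: 0.025,-0.030  
149.5: 0.005,-0.008  152.5: 0.010,-0.017  155.5: 0.014,-0.026  158.5: 0.018,-0.035
```

```bash
C="python3 chk.py"
python3 -m creep '[[0,0.010,-0.003,0,0]]'>/dev/null && $C &&
python3 -m creep '[[0,0.010,0,0,0]]'>/dev/null && $C &&
python3 -m creep '[[0,0.010,-0.001,0,0]]'>/dev/null && $C &&
python3 -m creep '[[0,0.010,-0.001,0,0]]'>/dev/null && $C &&
python3 -m creep '[[0,0.010,-0.001,0,0]]'>/dev/null && $C &&
python3 -m creep '[[0,0.010,-0.002,0,0]]'>/dev/null && $C &&
python3 -m creep '[[0,0.009,-0.002,0,0]]'>/dev/null && $C &&
python3 -m creep '[[0,0.010,-0.003,0,0]]'>/dev/null && $C &&
python3 -m creep '[[0,0.009,-0.003,0,0]]'>/dev/null && $C &&
python3 -m creep '[[0,0.009,-0.004,0,0]]'>/dev/null && $C &&
python3 -m creep '[[0,0.009,-0.004,0,0]]'>/dev/null && $C
```

```text
t10.8 [0.5727 0.1693 0.1296] xang 179.89 r 0.0940 ang 85.94 F [ 0.5195 -0.6655  0.2311] Fcw 0.57 w 0.0002
t10.8 [0.5668 0.1691 0.1295] xang 179.88 r 0.0936 ang 89.52 F [-0.1382 -0.0526 -0.5021] Fcw -0.14 w 0.0001
t10.9 [0.5617 0.1689 0.1297] xang 179.89 r 0.0935 ang 92.67 F [ 0.2161  0.0456 -0.3138] Fcw 0.22 w -0.0002
t11.1 [0.5567 0.1685 0.1298] xang 179.90 r 0.0934 ang 95.74 F [ 0.2127 -0.9596 -0.4469] Fcw 0.12 w 0.0001
t11.2 [0.5523 0.168  0.13  ] xang 179.92 r 0.0935 ang 98.45 F [ 2.2344 -0.4511  0.2776] Fcw 2.14 w -0.0001
t11.2 [0.5479 0.167  0.1302] xang 179.92 r 0.0932 ang 101.18 F [ 2.3313 -1.1469 -0.5864] Fcw 2.06 w 0.0001
t11.3 [0.5434 0.166  0.1302] xang 179.92 r 0.0932 ang 104.00 F [ 1.5399 -0.6416  0.4362] Fcw 1.34 w -0.0002
t11.4 [0.5377 0.1646 0.13  ] xang 179.90 r 0.0935 ang 107.62 F [ 0.3425 -0.6839 -0.3709] Fcw 0.12 w -0.0001
t11.6 [0.5321 0.1631 0.1297] xang 179.90 r 0.0939 ang 111.17 F [0.6645 1.0387 0.0346] Fcw 0.99 w -0.0003
t11.7 [0.5276 0.1611 0.1296] xang 179.91 r 0.0938 ang 114.16 F [-0.1879 -0.2459 -0.2246] Fcw -0.27 w 0.0003
t11.8 [0.5237 0.1591 0.1297] xang 179.91 r 0.0937 ang 116.85 F [ 1.9722  0.7492 -0.2718] Fcw 2.10 w -0.0001
```

First click passed, and the finger is now against click 1's detent. Two more snaps should come, at φ≈126 and φ≈146.

```bash
C="python3 chk.py"
python3 -m creep '[[0,0.009,-0.005,0,0]]'>/dev/null && $C &&
python3 -m creep '[[0,0.008,-0.005,0,0]]'>/dev/null && $C &&
python3 -m creep '[[0,0.008,-0.006,0,0]]'>/dev/null && $C &&
python3 -m creep '[[0,0.008,-0.006,0,0]]'>/dev/null && $C &&
python3 -m creep '[[0,0.008,-0.006,0,0]]'>/dev/null && $C &&
python3 -m creep '[[0,0.007,-0.007,0,0]]'>/dev/null && $C &&
python3 -m creep '[[0,0.007,-0.007,0,0]]'>/dev/null && $C &&
python3 -m creep '[[0,0.006,-0.008,0,0]]'>/dev/null && $C &&
python3 -m creep '[[0,0.006,-0.007,0,0]]'>/dev/null && $C &&
python3 -m creep '[[0,0.006,-0.008,0,0]]'>/dev/null && $C &&
python3 -m creep '[[0,0.004,-0.006,0,0]]'>/dev/null && $C
```

```text
t11.8 [0.52   0.1567 0.1299] xang 179.91 r 0.0933 ang 119.53 F [ 2.9654  1.3563 -0.3455] Fcw 3.25 w 0.0000
t11.9 [0.5163 0.1542 0.13  ] xang 179.90 r 0.0931 ang 122.25 F [2.589  0.9877 0.4441] Fcw 2.72 w 0.0003
t12.1 [0.5122 0.1511 0.1301] xang 179.91 r 0.0928 ang 125.46 F [ 1.1181 -0.12    0.4806] Fcw 0.84 w -0.0003
t12.2 [0.507  0.1478 0.1298] xang 179.91 r 0.0933 ang 129.25 F [-0.4945 -0.1315 -0.0917] Fcw -0.47 w 0.0003
t12.2 [0.5026 0.1447 0.1296] xang 179.90 r 0.0939 ang 132.48 F [-0.3007  0.7925  0.5349] Fcw 0.31 w 0.0002
t12.3 [0.4992 0.1413 0.1296] xang 179.91 r 0.0937 ang 135.40 F [ 0.2687  1.2761 -0.4038] Fcw 1.10 w -0.0001
t12.4 [0.4967 0.1381 0.1298] xang 179.90 r 0.0934 ang 137.93 F [ 1.4044  1.1535 -0.9765] Fcw 1.80 w 0.0002
t12.6 [0.4941 0.1343 0.13  ] xang 179.90 r 0.0929 ang 140.72 F [1.4349 1.3531 0.7453] Fcw 1.96 w 0.0002
t12.7 [0.4912 0.1305 0.13  ] xang 179.90 r 0.0929 ang 143.65 F [ 1.876   1.4369 -0.0453] Fcw 2.27 w 0.0000
t12.8 [0.4875 0.1263 0.1299] xang 179.92 r 0.0935 ang 147.09 F [ 0.3238 -0.1581 -0.0652] Fcw 0.04 w -0.0001
t12.8 [0.4847 0.1231 0.1296] xang 179.91 r 0.0942 ang 149.66 F [0.4619 0.6392 0.0111] Fcw 0.79 w 0.0002
```

Third snap felt at φ≈146, and the finger is free again. I'll withdraw and check.

```bash

python3 -m creep '[[0,-0.018,0.026,0,0],[0,-0.018,0.026,0,0],[0,-0.018,0.026,-0.08,0],[0,-0.018,0.026,-0.16,0],[0,-0.018,0.026,-0.24,0],[0,-0.018,0.026,-0.24,0]]'>/dev/null; python3 st.py
python3 -m creep '[[0,0.4,0.5,0,0],[0,0.4,0.5,0,0],[0,0.4,0.5,0,0],[0,0.4,0.5,0,0],[0,0.4,0.5,0,0],[0,0.4,0.5,0,0],[0,0.4,0.5,0,0],[0,0.4,0.5,0,0],[0,0.4,0.5,0,0]]'>/dev/null; python3 st.py
python3 - <<'E'
from h import *
np.set_printoptions(precision=4,suppress=True)
ims={c:eyes.get_image(c) for c in("top","side")}
A=np.array([.566,.0755])
for c in ims:
    for x in eyes.place_of(c,"lever_tip")[:2]:
        q=atz(ims[c],x["centre"],.123);d=q[:2]-A;print(c,x["centre"],round(x["confidence"],2),q,np.hypot(*d),np.degrees(np.arctan2(d[1],d[0])))
for n in["cup","canister","spoon","glass","tin"]: print(n,[np.array(r[0]["centre"]) for c in ims for r in[eyes.place_of(c,n)] if r])
cv2.imwrite("pics/b5.png",np.hstack([cv2.resize(ims[c]["frame"][150:280,260:390],(400,400),interpolation=cv2.INTER_CUBIC) for c in ims])[:,:,::-1])
E
```

```text
t13.4 [0.4983 0.1375 0.2555] xang 179.95 r 0.0918 ang 137.54 F [ 0.7197  0.143  -0.7387] Fcw 0.59 w 0.0001
t14.3 [0.2949 0.3868 0.2491] xang 180.01 r 0.4127 ang 131.05 F [ 0.3941 -0.4242  0.5332] Fcw 0.02 w -0.0003
top [311.0, 257.2] 0.91 [0.4531 0.0908 0.123 ] 0.11395838170539994 172.26855451928742
side [333.7, 237.6] 0.58 [0.464  0.1036 0.123 ] 0.10576750436077022 164.60203509174542
side [212.2, 213.1] 0.2 [0.6144 0.3346 0.123 ] 0.2635969093271247 79.41892096729183
cup [array([282.4, 227. ]), array([298.5, 244.7])]
canister [array([212.4, 164.1]), array([215.1, 213.1])]
spoon [array([202.7, 246.6]), array([232.8, 287. ])]
glass [array([428.6, 203.2]), array([416.1, 179.7])]
tin [array([444.1, 248.2]), array([449.6, 204.8])]
```

View pics/b5.png

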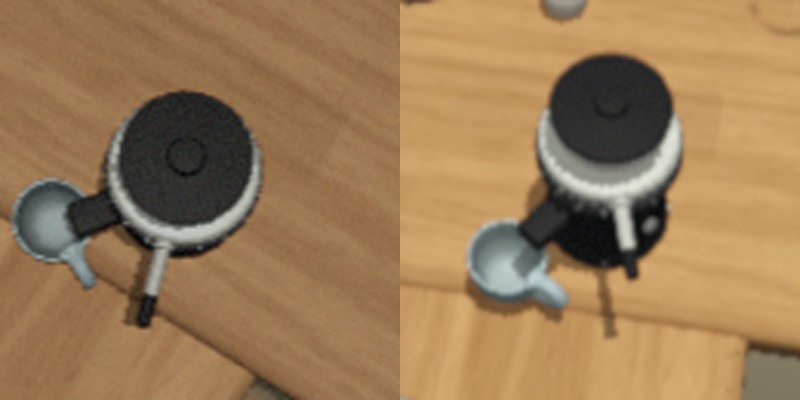

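The lever now points to about 167°: the tip is at (307,254) in the top view and (335,238) in the side view. That is exactly three clicks (60°) back from the stop at about 107°, and two clicks short of its start at 207°. The cup and the other things haven't moved.

```bash
python3 -c "
from rig import manip
print(manip.sign_off())"
```

```text
the job is handed in; nothing more can be done
None
```

The job is handed in: I pushed the lever clockwise to the firm burr stop (about 6 N, 5 clicks from the start), then back anticlockwise three felt clicks and left it there; the gripper briefly touched what was most likely the hopper at about 8 N, and the things standing round it are where they were.

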